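Put the V-block away behind the cabinet's bypass door

ROBOT

A 6-joint arm with a two-finger parallel gripper is mounted at the origin on the work surface. World frame = base frame: x ahead of the robot, y to its left, z up, the work surface at z = 0. Lengths are in m, angles in degrees, forces in N, time in s.
With the tool pointing down it reaches from about 0.325 to 0.75 m from the base axis. Payload 7.6 kg.
Tool frame: the origin (TCP) lies midway between the tips of the shut fingers; the grasp point (between the pads) lies 19 mm behind it; z points along the fingers, y is the direction in which the jaws open and shut (so a half turn about z gives the same grasp; the last joint's range is limited). The gripper opens to 85 mm and grips with 20 to 120 N. Pads are 22 mm wide; open, the fingers measure 114 mm over their backs; the gripper's body (76 mm by 85 mm) begins 54 mm behind the grasp point. The pads swing forward as they close: fully open they stand 13 mm farther back than shut.
Start: joints at [61.289, 2.991, 80.254, -0, 96.75, -4.028], TCP at [0.219, 0.477, 0.231] pointing down, gripper open.
Joint ranges: [-166.34, 166.34], [-52.06, 124.39], [6.96, 135.62], [-60.46, 240.46], [14.63, 156.25], [-167.68, 167.68]. Speed limits (degrees/s): [147.25, 147.25, 172.46, 180, 180, 180].

INTERFACE

Orientations are given as [roll, pitch, yaw] about the fixed x, y, z axes, in that order (R = Rz(yaw) Ry(pitch) Rx(roll)).
In Python, from workcell import manip, eyes gives the robot as it stands. The module is installed in compiled form; this text tells all that it offers.
- The arm moves only by the tool step_arm, never from a script. Its argument "series" is one flat list of numbers, 7 for each row, row after row: the turn, a rotation vector about the tool's x, y, z in degrees, then the shift along the tool's x, y, z in cm, then the opening in per cent of the stroke, from 0 (shut) to 100 (fully open). A call has 1 to 12 rows; each row is the pose to reach, as a shift and turn from the pose commanded when the call began, along the tool's axes at that moment; what a row does not reach only later rows make up. A row lasts 1/10 s, in which the tool goes at most 50 mm and 8.59 degrees, less where a joint would pass 70% of its speed; a pose out of reach is approached as far as the arm can. A call with a gripper value outside its range is refused whole. The fingers move at their own pace and stop on an object; "newtons" is the grip in N (left out, the last holds). Time passes only in rows, so rows that repeat a pose let the fingers close. It gives the time, the measured TCP pose, the force and the opening at its end, in the units of the state.
- manip.read_state(): the state, without advancing time (a new reading comes with each control period).
- eyes.read_camera(name): name is "scene" or "side" or "wrist"; returns a dict with "color" (400x640x3 uint8, red, green, blue), "fx", "fy", "cx", "cy" (pixels), "xyz" and "rotation" of the camera in the world. Camera axes: x right, y up, looking along -z (the intrinsics and any distortion apply to the point x, -y, -z); pixel columns grow to the right and rows downward; lengths in m; the calibration is good to about 2 mm. A picture is of the moment at which its call begins. There is no depth.
- manip.hand_in(): hands the job in, once; it reports no verdict.
The state is a dict: "clock": time; "q": joint angles; "qd": joint speeds; "joint_torque": joint torques, N m; "tool_pos": TCP position; "orientation": TCP orientation; "contact_force": force on the tool from outside, world axes, zero at the start; "torque": the same for the moment, N m; "gripper_width": finger opening in m.
Only numpy, scipy, OpenCV 4.12 (cv2) and the standard library are available. Lean on these libraries where they do the work, as an engineer would, in place of code of your own. Each camera call takes 0.05 s, during which the arm holds its last target. There are 200 camera calls.

TASK

Put the V-block away in the tool cabinet, out of the grinding dust: slide the cabinet's inner door (the deeper-set one, on the robot's right) fully open behind its neighbour, lay the block flat on the sloping floor of the bay it uncovers, vee facing out and without dropping it, and slide the door fully shut again. The outer door stays shut, and the other loose things on the table are to be left where they are.

Things in the scene. Friction and masses are not known exactly. Their poses are not given: they have to be found in the camera images.
- vblock: The steel V-block to put away: 90 mm long (x), 40 wide (y), 32 tall (z), about 0.55 to 0.9 kg. A vee groove (21 mm wide at the top, 10 deep) runs the whole length of its upper face. Origin at the centre of its underside, z up out of the vee. It lies flat on the table, vee up, to the robot's left or right beside the cabinet.
- riser: A plain steel block without any groove, 80 x 45 x 45 mm, on the side where the V-block is not; a bystander. Origin at the centre of its underside.
- cabinet: The green tool cabinet, fixed to the table, 430 mm wide (y). It faces away from the robot: its front slopes up from its far side towards the robot at 30 degrees to the level and is closed by two doors side by side. Origin on the table under its middle, x towards the robot, y to the robot's right, z up.
- shelf_edge (a point): Middle of the lower front edge of the shelf that juts out above the upper part of the doors, 250 mm above the table; axes of cabinet. The shelf reaches 130 mm from here towards the robot and 215 mm to either side; flat cartons on it reach 22 mm up. A tool that points straight down on the door handles strikes it; one tilted square to the slope clears it.
- bay: The bay behind the inner door. Origin at the middle of its steel floor; x up the slope (30 degrees, towards the robot), y to the robot's right, z squarely out. Floor: x -0.091 to +0.098, y +-0.066. Heights along z: partition (-y) 40 mm, side wall (+y) 50, front and back rails 64, underside of inner door 44. With that door open it is uncovered from y -0.058 up. Things may slide down to the front rail (-x).
- inner_door_handle (a point): Middle of the outer end of the inner door's black handle. The handle is a bar 50 mm long up the slope, 12 mm thick (along y of the bay) and standing 32 mm out from the door's face; it has the axes of bay. It sits near the door's edge on the robot's right; the door is moved by pinching it across its 12 mm or pushing its side.
- inner_door (a joint): Slide of the inner door (aluminium, 188 x 217 mm), m: 0 is shut (fully to the robot's right), 0.125 fully open, to the robot's left behind the outer door, with stops at both ends; it moves along -y of bay. Friction about 2 N; it stays where it is left. Starts up to 30 mm open. Its face lies 50 mm above the bay's floor, the outer door's 59. Fully open, its handle is 32 mm clear of the outer door's edge.
- outer_door (a joint): Slide of the outer door (outer track, same size and handle, on the robot's left), m: 0 is shut (fully to the robot's left), grows to the robot's right up to 0.125. Starts shut and stays shut.
- wrench: Open-ended wrench, 190 mm, lying beyond the cabinet; bystander.
- screwdriver: Screwdriver with red handle, 200 mm, lying to the right of the cabinet; bystander.
- wheel: Grinding wheel lying flat, 100 mm across, 22 mm thick, left of the cabinet; bystander.
- oil: Grey oil bottle, 60 mm across, 150 mm tall, beyond the wheel; bystander.
- pot: Steel pot, 76 mm across, 85 mm tall, to the right of the cabinet; bystander.
Things that resemble listed ones, but are neither listed nor needed, are in the scene too. Leave any orange look-alike of the vblock alone.

How it is judged (in metres and radians):
On the way, in this order (a step that is already met when the one before it is completed fails the run):
1. the inner door is slid fully open behind the outer one (at least 115 of its 125 mm) (value of joint inner_door above 0.115 m), for 0.2 s.
2. the V-block lies flat on the floor of the bay, vee out, let go (x of vblock in the frame of bay between -0.08 and 0.08 m and y of vblock in the frame of bay between -0.06 and 0.06 m and z of vblock in the frame of bay between -0.006 and 0.006 m and angle between the z axis of vblock and the z axis of bay, either way round below 0.1 rad and angle between vblock's own z axis and vertical below 1 rad and linear speed of vblock below 0.02 m/s and contact force between the fingers and vblock below 0.2 N), for 0.2 s.
3. the inner door is slid fully shut (within 6 mm) (value of joint inner_door below 0.006 m), for 0.2 s.
At the end, for the whole second after the job is handed in: The V-block lies at rest, released, on the floor of the bay, flat to within 0.1 rad, vee outwards; the inner door is shut to within 6 mm and the outer door to within 15 mm (all of step 2 and value of joint inner_door below 0.006 m and value of joint outer_door below 0.015 m); the robot touches nothing.
It fails at once if the V-block is dropped or thrown (faster than 0.7 m/s while not held) (contact force between the fingers and vblock below 0.5 N and linear speed of vblock above 0.7 m/s).
It fails at once if the outer door is slid open by more than 30 mm (value of joint outer_door above 0.03 m).
It fails at once if another thing on the table is shifted by more than 30 mm (distance of any of riser, wrench, screwdriver, wheel, oil, pot from where it was at the start of the episode above 0.03 m).
It also fails if it takes over 70 s, if anything falls off the work surface, if the arm or the gripper's body presses on something with over 40 N, if the wrist force passes 120 N, or if a joint passes its speed limit or range.

## Working session

There is one attempt and no reset: what is moved stays moved. The work goes in short steps, Python scripts to look and compute and a tool call to move; the robot and the scene stay as the last step left them, time stands still between calls to the robot, and variables do not carry over. Pictures are saved under pics/ and viewed, about 8 in all and at most 12, crops included, and the job is handed in when it is done.

Besides the shell and the picture viewer there is one more tool, called after "Request:" in YAML: its name, and indented under it one key for each argument. step_arm: Moves the arm, as the interface text tells. Its arguments: {"type":"object","properties":{"series":{"type":"array","items":{"type":"number"}},"newtons":{"type":"number"}},"required":["series"]}

```bash
mkdir -p pics
cat > h.py <<'E'
import numpy as np, cv2
from workcell import manip, eyes
from scipy.spatial.transform import Rotation as R
def cam(n,f):
    c=eyes.read_camera(n); cv2.imwrite(f'pics/{f}.png',c['color'][:,:,::-1]); 
    import pickle; pickle.dump(c,open(f'pics/{f}.pkl','wb')); return c
def load(f):
    import pickle; return pickle.load(open(f'pics/{f}.pkl','rb'))
def rot(c):
    r=np.array(c['rotation'],float)
    return r if r.shape==(3,3) else R.from_euler('xyz',r,degrees=True).as_matrix()
def ray(c,u,v):
    d=np.array([(u-c['cx'])/c['fx'],-(v-c['cy'])/c['fy'],-1.]); d=rot(c)@d; return np.array(c['xyz'],float),d
def atz(c,u,v,z):
    o,d=ray(c,u,v); return o+d*(z-o[2])/d[2]
def tri(c1,p1,c2,p2):
    o1,d1=ray(c1,*p1);o2,d2=ray(c2,*p2)
    t=np.linalg.lstsq(np.c_[d1,-d2],o2-o1,rcond=None)[0]
    a=o1+d1*t[0];b=o2+d2*t[1]; return (a+b)/2,np.linalg.norm(a-b)
def proj(c,p):
    q=rot(c).T@(np.array(p)-np.array(c['xyz'])); return np.array([c['cx']+c['fx']*q[0]/-q[2], c['cy']-c['fy']*q[1]/-q[2]])
def delta(pos,Rm):
    "shift(cm), rotvec(deg) in current tool axes to reach pose"
    s=manip.read_state(); R0=R.from_euler('xyz',s['orientation'],degrees=True).as_matrix()
    return (R0.T@(np.array(pos)-s['tool_pos'])*100).round(2), R.from_matrix(R0.T@Rm).as_rotvec(degrees=True).round(2)
E
python3 - <<'E'
from h import *
a=cam('scene','s0');b=cam('side','d0')
for c in(a,b): print({k:v for k,v in c.items() if k!='color'})
cv2.imwrite('pics/both0.png',np.vstack([a['color'],b['color']])[:,:,::-1][:,:,:])
print(manip.read_state())
E
```

```text
{'fx': 480.18536362326955, 'fy': 480.18536362326955, 'cx': 321.6495742775677, 'cy': 199.3797188711901, 'xyz': array([ 1.62754644, -0.56026718,  1.11871789]), 'rotation': array([50.93969373, -0.47971874, 65.09071443])}
{'fx': 368.5870292926745, 'fy': 368.5870292926745, 'cx': 317.56477772527103, 'cy': 196.26074409747588, 'xyz': array([1.18997967, 0.37126201, 0.97859133]), 'rotation': array([ 42.71406764,   0.36323044, 125.08579953])}
{'clock': 0.1, 'q': array([ 6.12880335e+01,  3.02444076e+00,  8.03076509e+01, -5.73626040e-04,
        9.67465590e+01, -4.02848304e+00]), 'qd': array([-0.12516642,  0.0200567 , -0.10992195,  0.05018103, -0.00146548,
        0.00369755]), 'joint_torque': array([ 1.13443864e-03, -3.82583284e+01, -3.60983276e+01, -7.14720272e-05,
        4.80248040e-03, -6.47978345e-05]), 'tool_pos': array([0.2191058 , 0.47681069, 0.23054508]), 'orientation': array([-1.79921504e+02, -4.95705120e-03,  1.55316446e+02]), 'contact_force': array([ 0.4507656 ,  0.40005686, -0.25556856]), 'torque': array([-0.02205019,  0.0457008 , -0.00812985]), 'gripper_width': 0.08551250450781916}
```

View pics/s0.png

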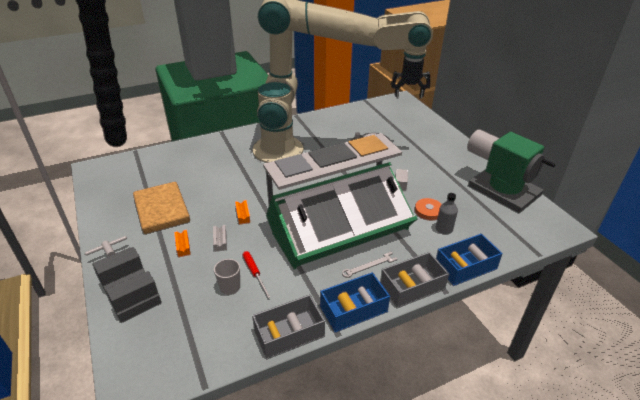

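View pics/d0.png

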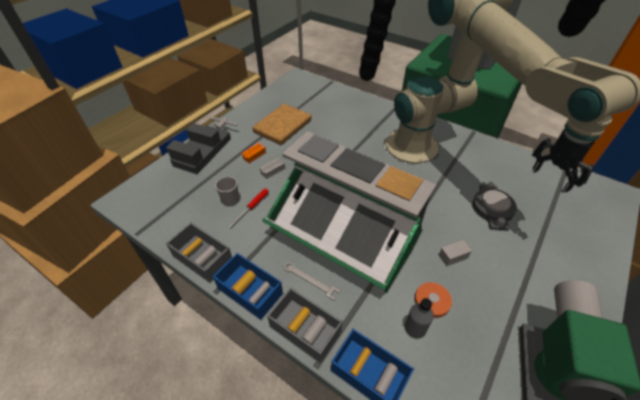

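V-block candidates: grey grooved block at scene (220,236) / side (272,168), orange ones at scene (182,243) and (242,212), and a plain grey block at (402,178), the riser. The grey grooved one fits; I'll confirm it in an enlarged crop.

Run:
```python
from h import *
a=load('s0')['color'];b=load('d0')['color']
def crop(im,x,y,w,h,s): return cv2.resize(im[y:y+h,x:x+w],None,fx=s,fy=s,interpolation=cv2.INTER_CUBIC)
top=np.hstack([crop(a,255,130,160,120,2.5),crop(b,260,120,160,120,2.5)]) # scale2.5
top=np.hstack([crop(a,260,130,160,130,2.5),crop(b,260,150,160,130,2.5)])
bot=np.hstack([crop(a,200,210,66,44,6),crop(b,240,145,67,44,6)])[:, :800]
cv2.imwrite('pics/c1.png',np.vstack([top,np.pad(bot,((0,0),(0,800-bot.shape[1]),(0,0)))])[:,:,::-1])
```

```text
(no output)
```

View pics/c1.png

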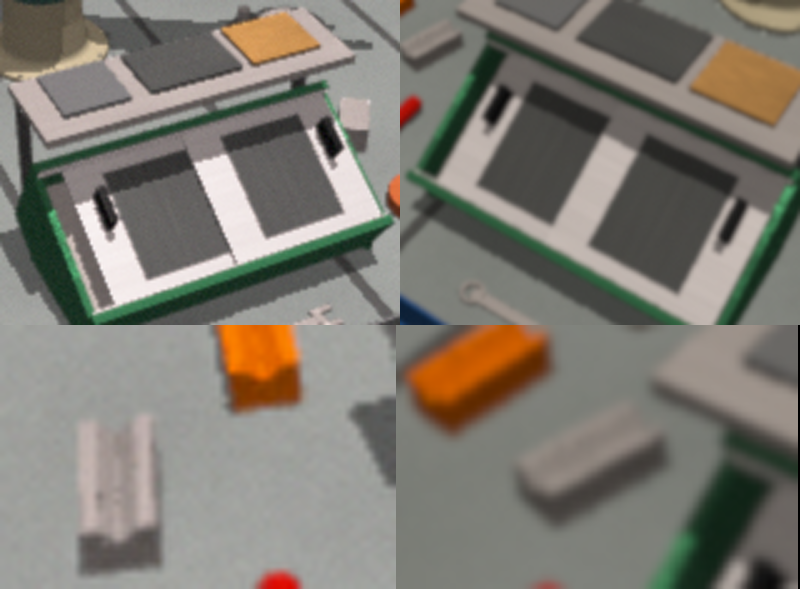

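The crop confirms it: the grey block at scene (220,236) has a vee along its top and is the V-block. Both doors are visible, with the inner door's handle at scene (301,213) / side (299,191) and the door partly open.

Run:
```python
from h import *
a=load('s0');b=load('d0')
A=lambda x,y:(260+x/2.5-.3,130+y/2.5-.3)
B=lambda x,y:(260+(x-400)/2.5-.3,150+y/2.5-.3)
a2=lambda x,y:(200+x/6-.4,210+(y-325)/6-.4)
b2=lambda x,y:(240+(x-396)/6-.4,145+(y-325)/6-.4)
P={'inner handle':(A(104,205),B(496,104)),'outer handle':(A(328,136),B(732,221)),
'frame LL':(A(95,318),B(412,177)),'frame UL':(A(38,168),B(492,38)),
'shelf FL lower':(A(48,145),B(460,15)),'carton orange near-right':(A(268,65),B(776,122))}
for k,(p,q) in P.items():
    x,e=tri(a,p,b,q); print(k,x.round(3),round(e,4))
print('vb scene');
for p in [(79,416),(153,416),(160,531),(80,538)]: print(atz(a,*a2(*p),.032).round(3))
print('vb side');
for p in [(516,465),(628,403),(667,440),(552,500)]: print(atz(b,*b2(*p),.032).round(3))
```

```text
inner handle [ 0.583 -0.134  0.152] 0.0047
outer handle [0.581 0.189 0.157] 0.004
frame LL [ 0.688 -0.192  0.076] 0.0057
frame UL [ 0.512 -0.193  0.179] 0.0044
shelf FL lower [ 0.565 -0.197  0.253] 0.0039
carton orange near-right [0.446 0.172 0.19 ] 0.0085
vb scene
[ 0.389 -0.379  0.032]
[ 0.406 -0.341  0.032]
[ 0.497 -0.363  0.032]
[ 0.484 -0.404  0.032]
vb side
[ 0.484 -0.399  0.032]
[ 0.398 -0.378  0.032]
[ 0.412 -0.335  0.032]
[ 0.495 -0.36   0.032]
```

```bash
cat >> h.py <<'E'
c,s_=np.cos(np.pi/6),.5
RB=np.array([[-c,0,-s_],[0,1,0],[s_,0,-c]])  # tool pose square to slope: x up slope, y = world +y
n=np.array([s_,0,c])
E
python3 - <<'E'
from h import *
for p in [(.37,.34,.45),(.64,.10,.45),np.array([.583,-.134,.152])+.12*n]: print(delta(p,RB), np.round(p,3))
E
```

```text
(array([-19.42,  -6.16, -21.94]), array([  6.39,  29.51, -24.13])) [0.37 0.34 0.45]
(array([-53.98, -16.69, -21.93]), array([  6.39,  29.51, -24.13])) [0.64 0.1  0.45]
(array([-64.02, -37.8 ,  -2.49]), array([  6.39,  29.51, -24.13])) [ 0.643 -0.134  0.256]
```

Request:
step_arm:
  series: [0,0,0,-19.4,-6.2,-21.9,100,0,0,0,-19.4,-6.2,-21.9,100,0,0,0,-19.4,-6.2,-21.9,100,0,0,0,-19.4,-6.2,-21.9,100,0,0,0,-19.4,-6.2,-21.9,100,0,0,0,-19.4,-6.2,-21.9,100,6.4,29.5,-24.1,-54,-16.7,-21.9,60,6.4,29.5,-24.1,-54,-16.7,-21.9,60,6.4,29.5,-24.1,-54,-16.7,-21.9,60,6.4,29.5,-24.1,-54,-16.7,-21.9,60,6.4,29.5,-24.1,-54,-16.7,-21.9,60,6.4,29.5,-24.1,-54,-16.7,-21.9,60]

```text
clock: 1.3
tool_pos: [0.5641, 0.1453, 0.4092]
orientation: [179.9, -31.3, 179.9]
contact_force: [2.3, 0.5, -4.6]
gripper_width: 0.0512
```

Run:
```python
from h import *
s=manip.read_state();print(s['q'].round(1))
for p in [np.array([.583,-.134,.152])+.12*n]: print(delta(p,RB), np.round(p,3))
```

```text
[  8.6  46.7   7.9  11.3 155.9 -72.2]
(array([-14.75, -27.93,   8.93]), array([ 0.15, -1.27, -0.09])) [ 0.643 -0.134  0.256]
```

Request:
step_arm:
  series: [0,-1.3,0,-14.7,-27.9,8.9,60,0,-1.3,0,-14.7,-27.9,8.9,60,0,-1.3,0,-14.7,-27.9,8.9,60,0,-1.3,0,-14.7,-27.9,8.9,60,0,-1.3,0,-14.7,-27.9,8.9,60,0,-1.3,0,-14.7,-27.9,8.9,60,0,-1.3,0,-14.7,-27.9,8.9,60,0,-1.3,0,-14.7,-27.9,8.9,60,0,-1.3,0,-14.7,-27.9,8.9,60]

```text
clock: 2.2
tool_pos: [0.6421, -0.1326, 0.2759]
orientation: [179.7, -28.2, 180.0]
contact_force: [-0.6, 0.3, 1.1]
gripper_width: 0.0511
```

Run:
```python
from h import *
s=manip.read_state();print(s['q'].round(1))
c=cam('wrist','w1'); print(c['fx'],c['cx'],c['cy'],c['xyz'],c['rotation'])
print(delta(np.array([.583,-.134,.152])+.12*n,RB))
print(proj(c,[.583,-.134,.152]))
```

```text
[ -12.5   55.7    8.8   -9.2  142.8 -108.4]
314.9306073897543 321.4031024441633 195.60655833538155 [ 0.64910949 -0.1332882   0.43266696] [12.6632474  -0.30170982 89.85038828]
(array([-1.08, -0.24,  1.84]), array([0.26, 1.91, 0.04]))
[318.82275122 192.35885586]
```

View pics/w1.png

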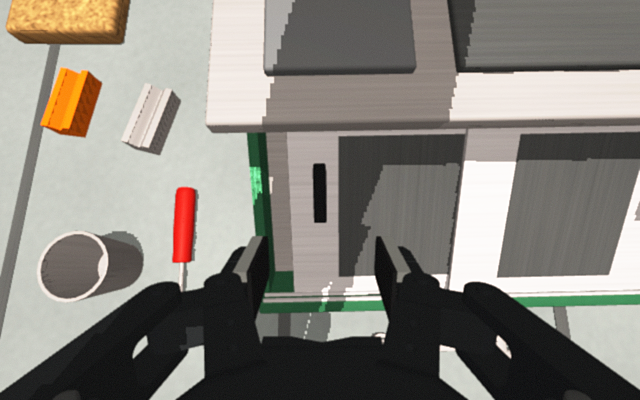

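Wrist view: inner handle is centred at (320,193), against (319,192) predicted from the triangulation. The door is about 20 mm open (edge at column 288, frame at 268). Descending to pinch.

Run:
```python
from h import *
H=np.array([.583,-.1345,.152])
for d in(.12,.06,-.015): print(delta(H+d*n,RB))
```

```text
(array([-1.08, -0.29,  1.84]), array([0.26, 1.91, 0.04]))
(array([-0.88, -0.32,  7.84]), array([0.26, 1.91, 0.04]))
(array([-0.63, -0.35, 15.33]), array([0.26, 1.91, 0.04]))
```

Request:
step_arm:
  series: [0.3,1.9,0,-1.1,-0.3,2.0,50,0.3,1.9,0,-0.9,-0.3,5,50,0.3,1.9,0,-0.9,-0.3,8,50,0.3,1.9,0,-0.8,-0.35,11,50,0.3,1.9,0,-0.7,-0.35,13,50,0.3,1.9,0,-0.6,-0.35,15.3,50,0.3,1.9,0,-0.6,-0.35,15.3,50,0.3,1.9,0,-0.6,-0.35,15.3,0,0.3,1.9,0,-0.6,-0.35,15.3,0,0.3,1.9,0,-0.6,-0.35,15.3,0,0.3,1.9,0,-0.6,-0.35,15.3,0,0.3,1.9,0,-0.6,-0.35,15.3,0]
  newtons: 30

```text
clock: 3.45
tool_pos: [0.5764, -0.135, 0.1408]
orientation: [-180.0, -29.8, -179.9]
contact_force: [2.8, 2.9, 6.5]
gripper_width: 0.0118
```

Run:
```python
from h import *
s=manip.read_state();print(s['q'].round(1))
print(delta(s['tool_pos']+np.array([0,.1,0]),RB))
```

```text
[ -13.6   40.3   48.    -7.9  120.6 -105.9]
(array([-0.01, 10.  , -0.01]), array([-0.07,  0.19,  0.05]))
```

Request:
step_arm:
  series: [0,0,0,0,1,0,0,0,0,0,0,2.5,0,0,0,0,0,0,4,0,0,0,0,0,0,5.5,0,0,0,0,0,0,7,0,0,0,0,0,0,8.5,0,0,0,0,0,0,9.5,0,0,0,0,0,0,9.5,0,0]

```text
clock: 4.25
tool_pos: [0.5746, -0.039, 0.1408]
orientation: [-180.0, -30.2, -179.9]
contact_force: [-9.2, 2.4, 8.4]
gripper_width: 0.0115
```

Request:
step_arm:
  series: [0,0,0,0.1,0.3,0,0,0,0,0,0.1,0.6,0,0,0,0,0,0.1,0.9,0,0,0,0,0,0.1,0.9,0,0]

```text
clock: 4.65
tool_pos: [0.5746, -0.0355, 0.1408]
orientation: [-179.5, -30.0, 179.5]
contact_force: [-3.3, -19.6, 6.2]
gripper_width: 0.0114
```

Run:
```python
from h import *
a=cam('scene','s2');
im=a['color'][125:265,250:430]; cv2.imwrite('pics/s2c.png',cv2.resize(im,None,fx=4.4,fy=4.2,interpolation=cv2.INTER_CUBIC)[:,:,::-1])
print(manip.read_state()['contact_force'])
```

```text
[ -4.10932723 -19.58233269   6.27242699]
```

View pics/s2c.png

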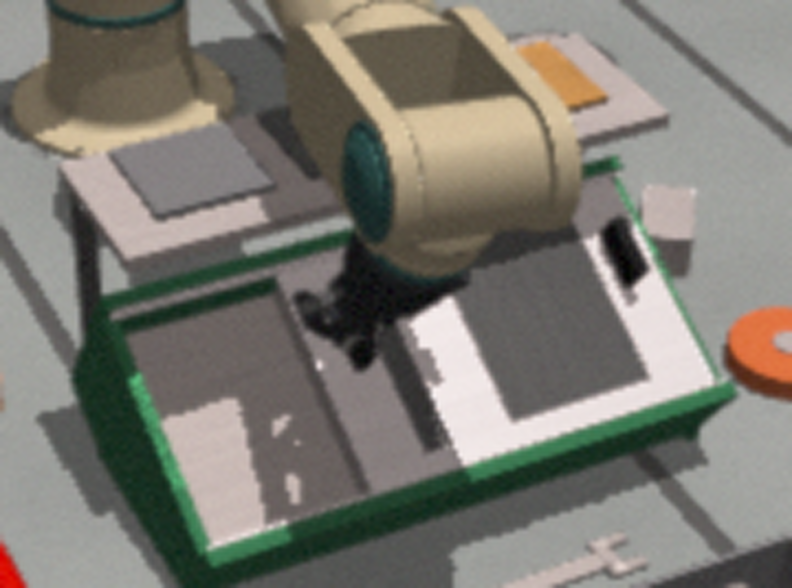

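Door at the stop (−20 N reaction, moved 99.5 mm); the bay lies uncovered, with rim corners near (207,548) and (110,318) in the crop. Computing the bay origin, then releasing.

Run:
```python
from h import *
w=load('w1');a=load('s2')
H=np.array([.583,-.1345,.152]); F=H-.082*n
ex=np.array([-c,0,s_])
def onp(cm,p,h):
    o,d=ray(cm,*p); q=F+h*n; t=(q-o)@n/(d@n); P=o+t*d
    return ((P-F)@ex).round(4), P.round(4)
print('door edge',onp(w,(288,200),.05))
print('left frame inner',onp(w,(269,200),.05),onp(w,(275,272),.05))
print('front line',onp(w,(310,297),.064),onp(w,(310,305),.064))
A=lambda x,y:(250+x/4.4-.4,125+y/4.2-.4)
for nm,p,h in [('front-left rim inner',(210,545),.064),('back-left rim in',(112,318),.064),('back at door',(275,282),.064),('door edge mid',(300,330),.05),('door edge low',(365,490),.05),('door edge up',(277,285),.05),('left wall in upper',(132,375),.05),('left wall low',(205,540),.05)]: print(nm,onp(a,A(*p),h))
s=manip.read_state(); print(delta(s['tool_pos']+.1*n,RB))
```

```text
door edge (np.float64(-0.0178), array([ 0.5824, -0.1658,  0.1154]))
left frame inner (np.float64(-0.0178), array([ 0.5824, -0.1853,  0.1154])) (np.float64(-0.1017), array([ 0.6551, -0.1828,  0.0734]))
front line (np.float64(-0.1242), array([ 0.6816, -0.1439,  0.0743])) (np.float64(-0.1344), array([ 0.6904, -0.144 ,  0.0692]))
front-left rim inner (np.float64(-0.1177), array([ 0.6759, -0.1895,  0.0776]))
back-left rim in (np.float64(0.0679), array([ 0.5152, -0.1954,  0.1703]))
back at door (np.float64(0.0623), array([ 0.52  , -0.0709,  0.1676]))
door edge mid (np.float64(0.0246), array([ 0.5457, -0.0625,  0.1366]))
door edge low (np.float64(-0.1093), array([ 0.6616, -0.0644,  0.0697]))
door edge up (np.float64(0.0645), array([ 0.5112, -0.0654,  0.1565]))
left wall in upper (np.float64(0.0255), array([ 0.5449, -0.1933,  0.137 ]))
left wall low (np.float64(-0.11), array([ 0.6622, -0.1878,  0.0693]))
(array([ -0.01,  -0.05, -10.  ]), array([-0.27,  0.04, -0.4 ]))
```

Request:
step_arm:
  series: [0,0,0,0,-0.4,0,0,0,0,0,0,-0.4,0,30,0,0,0,0,-0.4,0,30,0,0,0,0,-0.4,-4,30,0,0,0,0,-0.4,-8,30,0,0,0,0,-0.4,-14,60,0,0,0,0,-0.4,-14,75]

```text
clock: 5.4
tool_pos: [0.6453, -0.0348, 0.2634]
orientation: [-179.9, -29.8, -180.0]
contact_force: [0.4, -0.3, 0.2]
gripper_width: 0.0541
```

```bash
cat >> h.py <<'E'
def RD(deg): 
    t=np.radians(deg); x=-np.array([np.cos(t),np.sin(t),0]); z=np.array([0,0,-1.]); return np.c_[x,np.cross(z,x),z]
E
python3 - <<'E'
from h import *
a=load('s0')
print('orange near', atz(a,242,220,0.0),atz(a,242,204,.03),'pot',atz(a,228,262,.085),'orange2',atz(a,182,235,.03))
for p in [(.60,-.37,.36),(.446,-.37,.17)]: print(delta(p,RD(-14)))
E
```

```text
orange near [ 0.37020701 -0.27380049  0.        ] [ 0.32177799 -0.25546162  0.03      ] pot [ 0.62728615 -0.38947921  0.085     ] orange2 [ 0.39406345 -0.48326124  0.03      ]
(array([  8.73, -33.53,  -6.1 ]), array([ -3.7 , -29.62,  13.7 ]))
(array([ 12.66, -33.5 ,  18.04]), array([ -3.7 , -29.62,  13.7 ]))
```

Request:
step_arm:
  series: [0,0,0,8.7,-33.5,-6.1,90,0,0,0,8.7,-33.5,-6.1,90,0,0,0,8.7,-33.5,-6.1,90,-3.7,-29.6,13.7,8.7,-33.5,-6.1,90,-3.7,-29.6,13.7,8.7,-33.5,-6.1,90,-3.7,-29.6,13.7,8.7,-33.5,-6.1,90,-3.7,-29.6,13.7,8.7,-33.5,-6.1,90,-3.7,-29.6,13.7,12.7,-33.5,18,90,-3.7,-29.6,13.7,12.7,-33.5,18,90,-3.7,-29.6,13.7,12.7,-33.5,18,90,-3.7,-29.6,13.7,12.7,-33.5,18,90,-3.7,-29.6,13.7,12.7,-33.5,18,90]

```text
clock: 6.6
tool_pos: [0.4518, -0.3697, 0.1771]
orientation: [-180.0, -0.2, 166.0]
contact_force: [0.5, -1.5, 0.3]
gripper_width: 0.0766
```

Run:
```python
from h import *
s=manip.read_state();print(s['q'].round(1))
w=cam('wrist','w2'); print(delta((.446,-.37,.17),RD(-14)))
```

```text
[-4.290e+01  1.380e+01  7.450e+01 -1.000e-01  9.190e+01 -1.188e+02]
(array([-0.34, -0.35, -0.57]), array([ 0.53, -1.44, -0.12]))
```

View pics/w2.png

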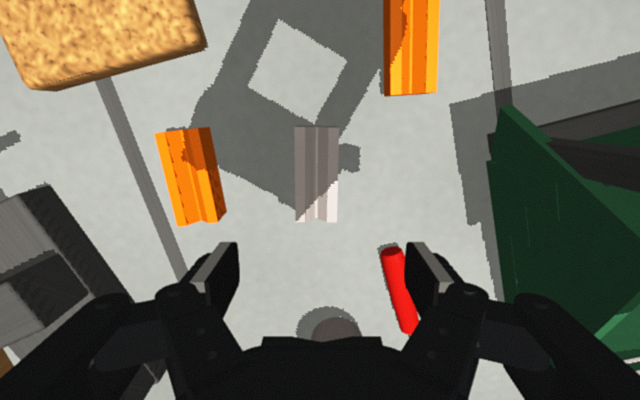

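Run:
```python
from h import *
w=load('w2')
P=[atz(w,*p,.032) for p in [(294.5,126),(339,126),(338,222),(295,222)]]
print(np.round(P,4)); m=np.mean(P,0); print(m, np.degrees(np.arctan2(*( (P[2]+P[3]-P[0]-P[1])[:2][::-1]))))
for p in [(388,248),(380,250),(400,250)]: print('sd',atz(w,*p,.012).round(3))
print('pot',atz(w,320,315,.085))
s=manip.read_state();print(s['tool_pos'])
for z in(.1,.04,.002): print(delta((m[0],m[1],z),RD(-14)))
```

```text
[[ 0.394  -0.38    0.032 ]
 [ 0.4036 -0.3415  0.032 ]
 [ 0.4917 -0.3631  0.032 ]
 [ 0.4817 -0.4035  0.032 ]]
[ 0.4427275  -0.37201806  0.032     ] -14.363471007748087
sd [ 0.54  -0.319  0.012]
sd [ 0.541 -0.328  0.012]
sd [ 0.546 -0.307  0.012]
pot [ 0.55106178 -0.39566247  0.085     ]
[ 0.44340502 -0.36567293  0.16444435]
(array([-0.25, -0.69,  6.43]), array([ 0.53, -1.44, -0.12]))
(array([-0.4 , -0.75, 12.43]), array([ 0.53, -1.44, -0.12]))
(array([-0.5 , -0.78, 16.23]), array([ 0.53, -1.44, -0.12]))
```

Request:
step_arm:
  series: [0.5,-1.4,0,-0.3,-0.7,4,90,0.5,-1.4,0,-0.3,-0.7,8,90,0.5,-1.4,0,-0.3,-0.7,10,90,0.5,-1.4,0,-0.3,-0.7,10,90,0.5,-1.4,0,-0.3,-0.7,10,90]

```text
clock: 7.15
tool_pos: [0.4544, -0.3779, 0.0796]
orientation: [-179.5, 1.2, 166.0]
contact_force: [0.8, -0.8, 1.2]
gripper_width: 0.077
```

Run:
```python
from h import *
s=manip.read_state();print(s['tool_pos'],s['orientation'],s['qd'].round(2))
for z in(.04,.002): print(delta((.4427,-.372,z),RD(-14.2)))
```

```text
[ 0.45444427 -0.37788323  0.07961281] [-179.45352249    1.18774933  165.99855803] [ 0.02 -1.46 -1.63 -0.08 -0.07 -0.15]
(array([1.36, 0.32, 3.93]), array([-0.54,  1.19,  0.19]))
(array([1.44, 0.36, 7.73]), array([-0.54,  1.19,  0.19]))
```

Request:
step_arm:
  series: [-0.5,1.2,0.2,1.4,0.3,2,85,-0.5,1.2,0.2,1.4,0.3,2,85,-0.5,1.2,0.2,1.4,0.3,2,85,-0.5,1.2,0.2,1.4,0.3,2,85]

```text
clock: 7.55
tool_pos: [0.4424, -0.3725, 0.0604]
orientation: [-179.9, 0.1, 165.8]
contact_force: [0.1, -0.1, -1.1]
gripper_width: 0.073
```

Run:
```python
from h import *
s=manip.read_state();print(s['tool_pos'],s['orientation'],s['qd'].round(2))
for z in(.002,): print(delta((.4427,-.372,z),RD(-14.2)))
```

```text
[ 0.44238803 -0.37251184  0.06039591] [-1.79879574e+02  1.21844935e-01  1.65789733e+02] [ 0.02  0.04  0.24  0.07 -0.11  0.05]
(array([-0.01,  0.07,  5.84]), array([-0.12,  0.12, -0.01]))
```

Request:
step_arm:
  series: [0,0,0,0,0,2,85,0,0,0,0,0,4,85,0,0,0,0,0,5,85,0,0,0,0,0,5.8,85,0,0,0,0,0,5.8,85,0,0,0,0,0,5.8,20,0,0,0,0,0,5.8,20,0,0,0,0,0,5.8,20,0,0,0,0,0,5.8,20,0,0,0,0,0,5.8,20]
  newtons: 70

```text
clock: 8.55
tool_pos: [0.4418, -0.3726, 0.0018]
orientation: [-179.9, 0.1, 165.8]
contact_force: [-0.6, -1.9, 6.7]
gripper_width: 0.0391
```

Request:
step_arm:
  series: [0,0,0,0,0,-1,20,0,0,0,0,0,-3,20,0,0,0,0,0,-6,20,0,0,0,0,0,-10,20,0,0,0,0,0,-14,20,0,0,0,0,0,-18,20,0,0,0,0,0,-22,20,0,0,0,0,0,-26,20,0,0,0,0,0,-30,20,0,0,0,0,0,-30,20,0,0,0,0,0,-30,20]

```text
clock: 9.65
tool_pos: [0.4414, -0.3713, 0.2989]
orientation: [180.0, -0.2, 165.8]
contact_force: [0.4, -0.2, -9.6]
gripper_width: 0.0392
```

Run:
```python
from h import *
s=manip.read_state();print(s['tool_pos'],s['orientation'],s['contact_force'],s['gripper_width'])
O=np.array([.568,-.122,.066]);ex=np.array([-c,0,s_])
T=O-.035*ex-np.array([0,.005,0])
for p in [(.62,-.32,.36),T+.14*n]: print(np.round(p,3),delta(p,RB))
```

```text
[ 0.44138811 -0.37129034  0.29891898] [ 1.79959088e+02 -1.52024564e-01  1.65796612e+02] [ 0.37114337 -0.15640941 -9.62375539] 0.03919569606564033
[ 0.62 -0.32  0.36] (array([-16.04,   9.36,  -6.14]), array([  3.78,  29.7 , -13.86]))
[ 0.668 -0.127  0.17 ] (array([-16.04,  29.24,  12.9 ]), array([  3.78,  29.7 , -13.86]))
```

Request:
step_arm:
  series: [0,0,0,-6,4,-3,20,1,8,-4,-12,7,-5,20,2,15,-7,-16,9.4,-6,20,3,22,-10,-16,12,-4,20,3.8,29.7,-13.9,-16,15,-2,20,3.8,29.7,-13.9,-16,19,2,20,3.8,29.7,-13.9,-16,23,6,20,3.8,29.7,-13.9,-16,27,9,20,3.8,29.7,-13.9,-16,29.2,11,20,3.8,29.7,-13.9,-16,29.2,11,20,3.8,29.7,-13.9,-16,29.2,11,20,3.8,29.7,-13.9,-16,29.2,11,20]

```text
clock: 10.85
tool_pos: [0.6679, -0.1273, 0.1859]
orientation: [-180.0, -30.3, -179.9]
contact_force: [0.4, -0.7, -7.7]
gripper_width: 0.0389
```

Run:
```python
from h import *
w=cam('wrist','w3')
s=manip.read_state();print(s['tool_pos'],s['orientation'],s['contact_force'],s['gripper_width'],s['q'].round(1))
O=np.array([.568,-.122,.066]);ex=np.array([-c,0,s_])
T=O-.035*ex-np.array([0,.005,0])
for d in(.14,.05,.004): print(delta(T+d*n,RB))
for q in [(-.091,-.066,0),(-.091,.066,0),(.098,.066,0),(.098,-.066,0),(-.091,.066,.064)]:
    print(q,proj(w,O+q[0]*ex-np.array([0,q[1],0])+q[2]*n).round(0))
```

```text
[ 0.66791132 -0.12840388  0.18789537] [-179.90875493  -30.11385866  179.97298261] [-0.54368159 -1.11797617 -6.4426573 ] 0.038968113730733334 [ -11.6   62.9    7.8   -8.9  138.5 -106.7]
(array([-0.95,  0.14,  1.55]), array([-0.08, -0.11, -0.02]))
(array([-0.96,  0.16, 10.55]), array([-0.08, -0.11, -0.02]))
(array([-0.97,  0.16, 15.15]), array([-0.08, -0.11, -0.02]))
(-0.091, -0.066, 0) [392. 244.]
(-0.091, 0.066, 0) [262. 244.]
(0.098, 0.066, 0) [251.  40.]
(0.098, -0.066, 0) [405.  40.]
(-0.091, 0.066, 0.064) [247. 276.]
```

View pics/w3.png

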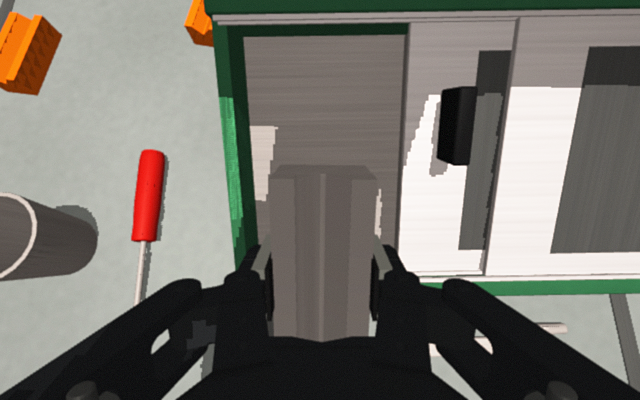

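Wrist view: the block is held squarely (269–378 wide, vee facing the camera) over the bay. The floor's upper-left corner is at (244,37) against (251,40) predicted, so I shift about 3 mm to the right and descend.

Request:
step_arm:
  series: [0,0,0,-0.9,-0.1,1.5,20,0,0,0,-0.95,-0.1,4,20,0,0,0,-0.95,-0.1,7,20,0,0,0,-0.95,-0.1,10,20,0,0,0,-0.95,-0.1,12.5,20,0,0,0,-0.95,-0.1,14,20,0,0,0,-0.95,-0.1,14,20,0,0,0,-0.95,-0.1,14,20,0,0,0,-0.95,-0.1,14,20]

```text
clock: 11.8
tool_pos: [0.6076, -0.1299, 0.0657]
orientation: [-179.8, -29.7, 179.9]
contact_force: [-0.3, -0.7, -7.3]
gripper_width: 0.0388
```

Run:
```python
from h import *
s=manip.read_state();print(s['tool_pos'],s['orientation'],s['contact_force'],n@s['contact_force'])
O=np.array([.568,-.126,.066]);ex=np.array([-c,0,s_]);d=s['tool_pos']-O
print(d@ex,-d[1],d@n)
```

```text
[ 0.60759782 -0.12987593  0.06572395] [-179.83250119  -29.74311056  179.90978443] [-0.33286846 -0.72585621 -7.28158172] -6.472468979157562
-0.03443073973616941 0.003875930494045443 0.019559846003459832
```

Still free, about 17 mm above the estimated floor. Continuing gently.

Request:
step_arm:
  series: [0,0,0,0,0,0.4,20,0,0,0,0,0,0.8,20,0,0,0,0,0,1.2,20,0,0,0,0,0,1.4,20,0,0,0,0,0,1.4,20,0,0,0,0,0,1.4,20]

```text
clock: 12.4
tool_pos: [0.6049, -0.1294, 0.0598]
orientation: [-179.6, -28.9, 179.9]
contact_force: [19.3, 1.6, 17.3]
gripper_width: 0.0388
```

Contact came about 11 mm earlier than estimated. I back off slightly and look before going on.

Request:
step_arm:
  series: [0,0,0,0,0,-0.6,20,0,0,0,0,0,-0.7,20,0,0,0,0,0,-0.7,20]

```text
clock: 12.7
tool_pos: [0.6044, -0.1292, 0.0602]
orientation: [-179.8, -29.7, 180.0]
contact_force: [5.0, 1.9, 6.4]
gripper_width: 0.0388
```

Run:
```python
from h import *
s=manip.read_state();print(s['tool_pos'],s['orientation'],s['contact_force'])
a=cam('scene','s4')['color'];b=cam('side','d4')['color'];w=cam('wrist','w4')['color']
def crop(im,x,y,w,h,s): return cv2.resize(im[y:y+h,x:x+w],None,fx=s,fy=s,interpolation=cv2.INTER_CUBIC)
top=np.hstack([crop(a,265,170,100,75,4),crop(b,265,170,100,75,4)])
bot=crop(w,150,0,333,125,2.4)[:300,:800]
bot=np.pad(bot,((0,0),(0,800-bot.shape[1]),(0,0)))
cv2.imwrite('pics/c4.png',np.vstack([top,bot])[:,:,::-1])
```

```text
[ 0.60435197 -0.12920657  0.06019331] [-179.82450278  -29.69864057  179.96377061] [5.00212234 1.91760747 6.44201496]
```

View pics/c4.png

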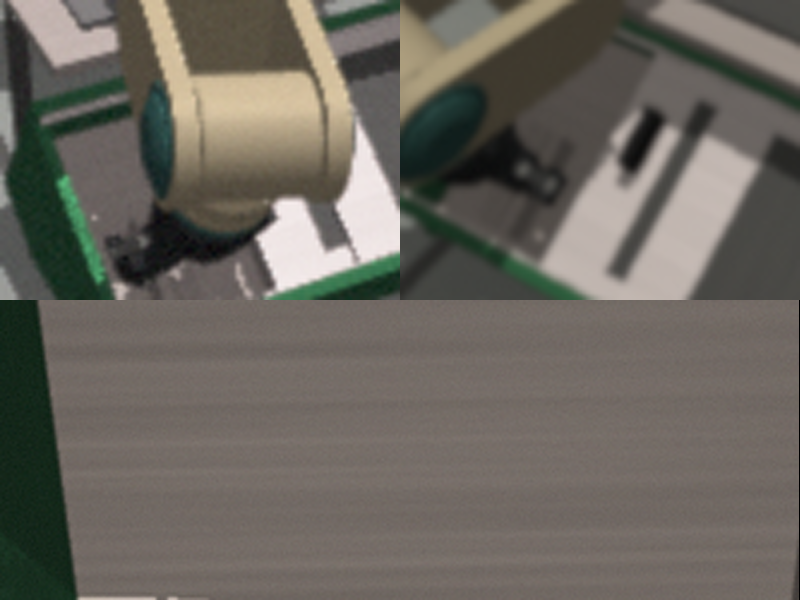

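Run:
```python
from h import *
from scipy.optimize import least_squares
w3=load('w3');w4=load('w4');w1=load('w1');ex=np.array([-c,0,s_])
s=manip.read_state()
def pt(O,x,y,z): return O+x*ex+np.array([0,-y,0])+z*n
def line(cm,O,y,z,u,v):
    p=proj(cm,pt(O,-.05,y,z));q=proj(cm,pt(O,.06,y,z)); d=(q-p)/np.linalg.norm(q-p); r=np.array([u,v])-p; return d[0]*r[1]-d[1]*r[0]
def f(O):
    return np.r_[proj(w3,pt(O,.098,.066,0))-[244,37], line(w3,O,-.058,.05,406,60), line(w3,O,-.058,.05,401,200),
      line(w4,O,.066,0,167,0),line(w4,O,.066,0,182,125)]
r=least_squares(f,[.568,-.126,.066]);print(r.x,r.fun.round(1)); O=r.x
d=s['tool_pos']-O;print('tcp in bay',d@ex,-d[1],d@n)
O1=np.array([.568,-.126,.066]);d=s['tool_pos']-O1;print(d@ex,-d[1],d@n)
```

```text
[ 0.57286558 -0.12542915  0.07520759] [ 0.1 -0.  -2.2  2.5 -0.1  0.1]
tcp in bay -0.03477007474990464 0.003767985248788852 0.00271531208411225
-0.034379992956679054 0.003197137214288104 0.013122111360509076
```

The refit from floor edges (reprojection within 2.5 px) puts the real floor 10 mm higher, so the TCP is 2.7 mm above it. The block is therefore seated on the floor at bay x −0.035, y 0.004. Releasing.

Request:
step_arm:
  series: [0,0,0,0,0,0,65,0,0,0,0,0,0,65,0,0,0,0,0,0,65,0,0,0,0,0,0,65,0,0,0,0,0,-2,65,0,0,0,0,0,-5,65,0,0,0,0,0,-8,65,0,0,0,0,0,-12,65,0,0,0,0,0,-13,65,0,0,0,0,0,-13,65,0,0,0,0,0,-13,65]

```text
clock: 13.95
tool_pos: [0.6678, -0.129, 0.1692]
orientation: [-179.9, -30.0, 180.0]
contact_force: [-0.7, 0.7, -0.9]
gripper_width: 0.0554
```

Run:
```python
from h import *
w=cam('wrist','w5')
s=manip.read_state();print(s['tool_pos'],s['contact_force'],s['gripper_width'],s['q'].round(1))
O=np.array([.5729,-.1254,.0752]);ex=np.array([-c,0,s_])
for y in(-.016,.024):
  for x in(-.09,.0): print(proj(w,O+x*ex+np.array([0,-y,0])+.032*n).round(0))
```

```text
[ 0.6674439  -0.12900239  0.168854  ] [-0.59434025  0.51828814  0.42739635] 0.05548586621455132 [ -11.6   61.9   11.6   -8.4  135.7 -106.1]
[345. 261.]
[347. 153.]
[297. 261.]
[294. 153.]
```

View pics/w5.png

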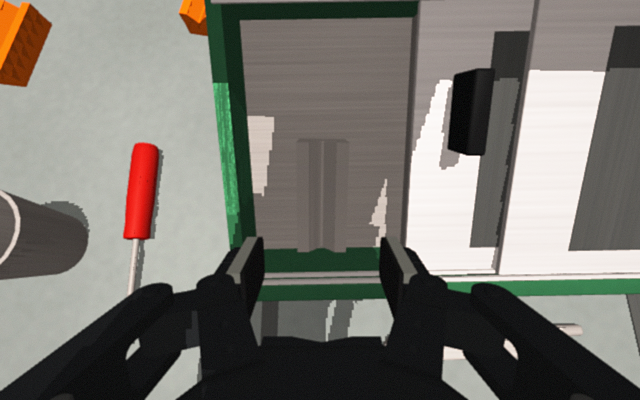

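The block lies flat in the bay, vee out, at columns 297–348 and rows 139–250, resting near the front rail. Next I pinch the handle again, shallower this time.

Run:
```python
from h import *
p=np.array([.5789,-.0345,.1482])
for d in(.10,.04,0): print(delta(p+d*n,RB))
```

```text
(array([ 6.64,  9.44, -3.78]), array([-0.07, -0.1 , -0.02]))
(array([6.63, 9.45, 2.22]), array([-0.07, -0.1 , -0.02]))
(array([6.63, 9.46, 6.22]), array([-0.07, -0.1 , -0.02]))
```

Request:
step_arm:
  series: [0,0,0,3,3,-3.5,35,0,0,0,6,7,-3.8,35,0,0,0,6.6,9.45,-3.8,35,0,0,0,6.6,9.45,-3.8,35,0,0,0,6.6,9.45,-1,35,0,0,0,6.6,9.45,2,35,0,0,0,6.6,9.45,4.5,35,0,0,0,6.6,9.45,6.2,35,0,0,0,6.6,9.45,6.2,35,0,0,0,6.6,9.45,6.2,0,0,0,0,6.6,9.45,6.2,0,0,0,0,6.6,9.45,6.2,0]
  newtons: 30

```text
clock: 15.2
tool_pos: [0.5799, -0.0356, 0.1501]
orientation: [-179.8, -30.0, 179.9]
contact_force: [-3.9, -3.7, -1.8]
gripper_width: 0.0112
```

Request:
step_arm:
  series: [0,0,0,0,-1,0,0,0,0,0,0,-2.5,0,0,0,0,0,-0.05,-4,0,0,0,0,0,-0.05,-5.5,0,0,0,0,0,-0.1,-7,0,0,0,0,0,-0.1,-8.5,0,0,0,0,0,-0.1,-10,0,0,0,0,0,-0.15,-11,0,0,0,0,0,-0.15,-11.8,0,0,0,0,0,-0.15,-11.8,0,0]

```text
clock: 16.2
tool_pos: [0.5821, -0.1551, 0.1501]
orientation: [-179.7, -29.7, 179.8]
contact_force: [5.8, -1.5, 1.9]
gripper_width: 0.0111
```

Request:
step_arm:
  series: [0,0,0,0,-0.3,0,0,0,0,0,0,-0.6,0,0,0,0,0,0,-0.9,0,0,0,0,0,0,-0.9,0,0]

```text
clock: 16.6
tool_pos: [0.5822, -0.1607, 0.15]
orientation: [179.9, -29.7, -179.8]
contact_force: [6.6, 9.4, 3.6]
gripper_width: 0.0112
```

Request:
step_arm:
  series: [0,0,0,0,0.2,0,0,0,0,0,0,0.25,0,22,0,0,0,0,0.25,0,22,0,0,0,0,0.25,-2,22,0,0,0,0,0.25,-5,22,0,0,0,0,0.25,-9,22,0,0,0,0,0.25,-11,22,0,0,0,0,0.25,-11,22,0,0,0,0,0.25,-11,22]

```text
clock: 17.5
tool_pos: [0.6359, -0.1594, 0.2428]
orientation: [-179.9, -30.0, 179.9]
contact_force: [-0.1, -0.0, -0.5]
gripper_width: 0.0187
```

Run:
```python
from h import *
w=cam('wrist','w6'); print(manip.read_state()['contact_force'])
```

```text
[ 0.3597194   0.08346246 -0.35567126]
```

View pics/w6.png

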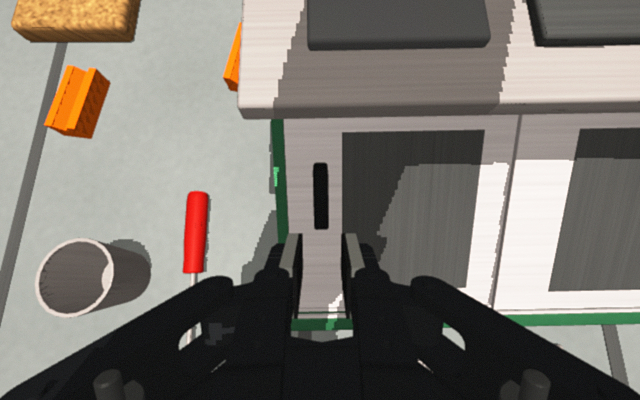

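The door edge meets the frame at column 286 with no gap, and the handle is at (321,195). One numeric check that the outer door's handle is unmoved, then I hand in.

Run:
```python
from h import *
a=load('s0')['color'];b=cam('scene','s7')['color']
for nm,(x,y,w,h) in {'outer handle':(383,172,18,28),'wheel':(412,195,30,25),'oil':(435,190,28,45),'riser':(392,165,20,25),'wrench':(338,250,64,32),'screwdriver':(240,248,34,54),'pot':(212,258,32,36)}.items():
    r=cv2.matchTemplate(b[y-12:y+h+12,x-12:x+w+12],a[y:y+h,x:x+w],cv2.TM_CCOEFF_NORMED); _,m,_,l=cv2.minMaxLoc(r); print(nm,round(m,2),(l[0]-12,l[1]-12))
s=manip.read_state(); print(s['clock'],s['contact_force'].round(1))
print(manip.hand_in())
```

```text
outer handle 1.0 (0, 0)
wheel 1.0 (0, 0)
oil 1.0 (0, 0)
riser 1.0 (0, 0)
wrench 1.0 (0, 0)
screwdriver 1.0 (0, 0)
pot 1.0 (0, 0)
17.6 [ 0.3  0.7 -0.2]
the job is handed in; nothing more can be done
None
```

The V-block is in the cabinet bay with the inner door shut, and the job was handed in at 17.6 s. `hand_in()` reports no verdict, so whether it passed isn't confirmed.

- **Opening the door:** I pinched the inner door's handle and slid it until it met its stop, with about 20 N of reaction.
- **Placing the block:** I laid it on the bay floor along the slope. The last wrist picture with the door open showed it flat, vee out, near the front rail.
- **Shutting the door:** I slid it to the other stop, a measured travel of 125 mm, and the wrist picture showed no gap at the frame.
- **Last checks:** The outer door's handle, wheel, oil, riser, wrench, screwdriver and pot all showed zero pixel shift in the scene image. The contact force at the tool was about 0 N.

Two measurements disagreed with what I expected:
- **Floor height:** My first estimate was about 10 mm too low, so the block touched down early and pressed with about 30 N. I backed off and refitted the floor from the wrist pictures before letting go.
- **Block position:** After release the block appeared about 10 mm further up the slope than that refit predicted. It is still well inside the allowed range.

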